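# Fetch the control jar from behind the reagent bottles

## Robot

A 6-joint arm with a two-finger parallel gripper is mounted at the origin on the work surface. World frame = base frame: x ahead of the robot, y to its left, z up, the work surface at z = 0. Lengths are in m, angles in degrees, forces in N, time in s.
With the tool pointing down it reaches from about 0.4 to 0.825 m from the base axis. Payload 7 kg.
Tool frame: the origin (TCP) lies at the very end of the fingers, on their centre line; the grasp point (between the pads) lies 19 mm behind it; z points along the fingers, y is the line along which they close (so a half turn about z gives the same grasp; the last joint's range is limited). The gripper opens to 88 mm and grips with 3 to 60 N. Pads are 19 mm wide; open, the fingers measure 130 mm over their backs; the gripper's body (78 mm by 193 mm) begins 47 mm behind the grasp point.
Start: joints at [93.856, 20.546, 0.682, 0, -70.136, -16.507], TCP at [0.148, 0.659, 0.227] pointing down, gripper open.
Joint ranges: [-176.03, 176.03], [-82.01, 121.73], [-58.28, 71.71], [-173.87, 95.51], [-174.79, -0.11], [-173.66, 173.66]. Speed limits (degrees/s): [136.94, 136.94, 172.46, 180, 180, 180].

## Interface

Orientations are given as [roll, pitch, yaw] about the fixed x, y, z axes, in that order (R = Rz(yaw) Ry(pitch) Rx(roll)).
In Python, from plant import ctrl gives the robot as it stands.
- The arm moves only by the tool carry_out, never from a script. Its argument "deltas" is a list that holds one entry, the list of rows, each a list of 5 numbers: the shift along the tool's x, y, z scaled (see below), then the turn about the tool's z scaled (see below), then the opening, from -1 (shut) to 1 (fully open). A call has 1 to 5 rows; each row is the pose to reach, as a shift and turn from the pose commanded when the call began, along the tool's axes at that moment, turning the shorter way round; what a row does not reach only later rows make up. The controller multiplies each number of a shift by 20 cm and each number of a turn by 2 pi rad. A row lasts 1/10 s, in which the tool goes at most 50 mm and 8.59 degrees, less where a joint would pass 70% of its speed; a pose out of reach is approached as far as the arm can. A call with a number of a shift or a turn outside -1 to 1 is refused whole. A call with a gripper value outside its range is refused whole. The fingers move at their own pace and stop on an object; the grip force is fixed at half the most. Time passes only in rows, so rows that repeat a pose let the fingers close. It gives the time, the measured TCP pose, the force, the opening and the grip force at its end, in the units of the state.
- ctrl.get_obs(): the state, without advancing time (a new reading comes with each control period).
- ctrl.snapshot(name): name is "scene" or "top" or "wrist"; returns a dict with "color" (400x640x3 uint8, red, green, blue), "camera_matrix" (3x3 intrinsics, pixels), "R" (3x3) and "t" (3): a world point X has camera coordinates R X + t. Camera axes: x right, y down, z forward; pixel columns grow to the right and rows downward; lengths in m; the calibration is good to about 2 mm. The wrist camera is an equidistant fisheye: a pixel r from the principal point sees the ray r / f radians off the axis. A picture is of the moment at which its call begins. There is no depth.
- ctrl.close_job(): hands the job in; it is judged then, once.
Trained networks look in a picture, given as the dict that the camera call returned (one of the last four; its "shot" number tells which), for a name from the list of things; names that differ only in an ending like _2 or _b are one class to them, and where a whole thing is asked for, a point or a joint stands for the part that bears it (a point fixed in the world has none). Each returns a list of dicts, best first, with "p" (0 to 1); they miss things now and then, are a little off and sometimes report something else, mostly with a low value. They report only what shows in the picture. A call takes as long as a camera call.
- ctrl.search_frame(picture, name): "centre" ([column, row] in pixels, amid what is visible of it).
- ctrl.silhouettes(picture, name): "mask" (400x640 bool, what is visible of it) and "centre" ([column, row] in pixels, amid what is visible of it).
- ctrl.spot_point(picture, name): "centre" ([column, row] in pixels: a listed point, or the origin of a listed thing).
The state is a dict: "clock": time; "joint_pos": joint angles; "qvel": joint speeds; "tau": joint torques, N m; "tool_pos": TCP position; "orientation": TCP orientation; "force": force on the tool from outside, world axes, zero at the start; "moment": the same for the moment, N m; "opening": finger opening in m; "gripper_force": force on a finger pad.
Only numpy, scipy, OpenCV 4.12 (cv2) and the standard library are available. Lean on these libraries where they do the work, as an engineer would, in place of code of your own. Each camera call takes 0.05 s, during which the arm holds its last target. There are 200 camera calls.

## Task

Clear the blue-capped and the yellow-capped bottle out of the reagent bay and stand both in the white side tray; only then take the red-lidded jar from behind them and stand it in the middle of the mixer's round black platform. Once the jar is there, put the two bottles back in the bay, each standing centred on the pad of its own cap colour (they may have stood the wrong way round). Keep everything upright, set things down gently without dropping them, and do not disturb the tip box or the beaker.

Things in the scene. Friction and masses are not known exactly. Their poses are not given: they have to be found in the camera images.
- blue_bottle_center (a point): centre (half-way up) of a loose upright white plastic bottle with wide blue cap and blue label band: a plain cylinder 48 mm in diameter and 100 mm tall, cap included (top 22 mm). 0.15 to 0.31 kg. Best gripped about 65 mm above its foot (15 mm above this point), clear of the jar and walls behind. Starts on either pad. z is its axis, yaw has no meaning
- yellow_bottle_center (a point): centre (half-way up) of a loose upright white plastic bottle with wide yellow cap and yellow label band: a plain cylinder 48 mm in diameter and 100 mm tall, cap included (top 22 mm). 0.15 to 0.31 kg. Best gripped about 65 mm above its foot (15 mm above this point), clear of the jar and walls behind. Starts on either pad. z is its axis, yaw has no meaning
- red_jar_center (a point): centre (half-way up) of a loose low amber glass jar with flat red lid: cylinder 44 mm in diameter, 46 mm tall in all, 0.08 to 0.15 kg. Starts at the rear of the bay on the 4 mm base plate, between the side walls. Once the bottles in front are gone it can be gripped from above, fingers closing along the bay's x axis (35 mm or more free on both sides)
- blue_pad: fixed round blue pad in the bay, home of the blue-capped bottle, 60 mm in diameter, 2 mm thick; origin at the centre of its underside, 4 mm above the table (its top 6 mm above the table); turned with the bay. The two pads' centres are 66 mm apart along the bay's y; which is on the left changes
- yellow_pad: fixed round yellow pad in the bay, home of the yellow-capped bottle, 60 mm in diameter, 2 mm thick; origin at the centre of its underside, 4 mm above the table (its top 6 mm above the table); turned with the bay. The two pads' centres are 66 mm apart along the bay's y; which is on the left changes
- bay: fixed aluminium bay, base plate 175 x 150 mm, 4 mm thick; origin on the table; open front at -x. Pads at x -8, y +33/-33 mm. Jar near x +38, y 0, between side walls (x 28 to 110, inner faces y +31/-31 mm, 5 mm thick, 36 mm high) and a rear wall (inner face x 105 mm, as high). Bottles on the pads are 18 mm apart: grip them above the walls, fingers closing along the bay's x. Place and yaw change
- side_tray: fixed shallow white tray for parking the bottles, 130 mm (x) by 190 mm (y), rim 15 mm high, walls 5 mm, inner floor 5 mm above the table; origin at the centre of its underside. Empty at the start; both bottles fit side by side along its y axis, for instance at y = +45 and -45 mm. Place and yaw change
- mixer_platform (a point): centre of the top face of the round black rubber platform (66 mm in diameter, 4 mm proud) on a fixed white bench mixer; 62 mm above the table. The mixer's flat case is 200 mm (x) by 140 mm (y), 58 mm high, its centre 35 mm to -x of this point; a teal control panel lies at its -x end. Axes are the mixer's, z up. Place and yaw change
- tip_box_center (a point): centre of a bystander: loose grey pipette-tip box with green top, 80 by 120 mm and 51 mm high (54 mm with the tips), on the table beyond the work; leave it alone
- beaker_center (a point): centre (half-way up) of a bystander: loose empty glass beaker, 70 mm in diameter and 85 mm tall, on the table beyond the work; leave it alone

How it is judged (in metres and radians):
On the way, in this order (a step that is already met when the one before it is completed fails the run):
1. both bottles stand released in the side tray, the jar still at its place in the bay (x of blue_bottle_center in the frame of side_tray between -0.06 and 0.06 m and y of blue_bottle_center in the frame of side_tray between -0.09 and 0.09 m and z of each of blue_bottle_center, yellow_bottle_center in the frame of side_tray below 0.062 m and angle between each of blue_bottle_center, yellow_bottle_center's own z axis and vertical below 0.1 rad and linear speed of each of blue_bottle, yellow_bottle below 0.02 m/s and contact force between each of blue_bottle, yellow_bottle and the fingers below 0.1 N and x of yellow_bottle_center in the frame of side_tray between -0.06 and 0.06 m and y of yellow_bottle_center in the frame of side_tray between -0.09 and 0.09 m and distance of red_jar_center from where it was at the start of the episode below 0.03 m), for 0.2 s.
2. the jar stands released on the mixer platform while both bottles are still in the side tray (horizontal distance between red_jar_center and mixer_platform below 0.014 m and z of red_jar_center in the frame of mixer_platform between 0.017 and 0.029 m and angle between each of red_jar_center, blue_bottle_center, yellow_bottle_center's own z axis and vertical below 0.1 rad and linear speed of each of red_jar, blue_bottle, yellow_bottle below 0.02 m/s and contact force between each of red_jar, blue_bottle, yellow_bottle and the fingers below 0.1 N and x of blue_bottle_center in the frame of side_tray between -0.06 and 0.06 m and y of blue_bottle_center in the frame of side_tray between -0.09 and 0.09 m and z of each of blue_bottle_center, yellow_bottle_center in the frame of side_tray below 0.062 m and x of yellow_bottle_center in the frame of side_tray between -0.06 and 0.06 m and y of yellow_bottle_center in the frame of side_tray between -0.09 and 0.09 m), for 0.2 s.
At the end, for the whole second after the job is handed in: The red-lidded jar stands upright on the mixer platform, its axis within 14 mm of the platform's centre; the blue-capped bottle stands upright on the blue pad and the yellow-capped bottle on the yellow pad, each axis within 14 mm of its pad's centre; all are released and at rest (horizontal distance between red_jar_center and mixer_platform below 0.014 m and z of red_jar_center in the frame of mixer_platform between 0.017 and 0.029 m and angle between each of red_jar_center, blue_bottle_center, yellow_bottle_center's own z axis and vertical below 0.1 rad and linear speed of each of red_jar, blue_bottle, yellow_bottle below 0.02 m/s and contact force between each of red_jar, blue_bottle, yellow_bottle and the fingers below 0.1 N and horizontal distance between blue_bottle_center and blue_pad below 0.014 m and z of blue_bottle_center in the frame of blue_pad between 0.045 and 0.059 m and horizontal distance between yellow_bottle_center and yellow_pad below 0.014 m and z of yellow_bottle_center in the frame of yellow_pad between 0.045 and 0.059 m); the robot touches nothing.
It fails at once if a bottle or the jar is tipped over (angle between any of blue_bottle_center, yellow_bottle_center, red_jar_center's own z axis and vertical above 0.6 rad).
It fails at once if a bottle or the jar is dropped or thrown (faster than 0.7 m/s while the fingers do not hold it) ((linear speed of blue_bottle above 0.7 m/s and contact force between blue_bottle and the fingers below 0.1 N) or (linear speed of yellow_bottle above 0.7 m/s and contact force between yellow_bottle and the fingers below 0.1 N) or (linear speed of red_jar above 0.7 m/s and contact force between red_jar and the fingers below 0.1 N)).
It fails at once if the pipette-tip box or the beaker is disturbed (moved more than 20 mm) (distance of any of tip_box_center, beaker_center from where it was at the start of the episode above 0.02 m).
It also fails if it takes over 141 s, if anything falls off the work surface, if the arm or the gripper's body presses on something with over 40 N, if the wrist force passes 120 N, or if a joint passes its speed limit or range.

## Working session

There is one attempt and no reset: what is moved stays moved. The work goes in short steps, Python scripts to look and compute and a tool call to move; the robot and the scene stay as the last step left them, time stands still between calls to the robot, and variables do not carry over. Pictures are saved under pics/ and viewed, at most 14 in all, crops included, and the job is handed in when it is done.

Besides the shell and the picture viewer there is one more tool, called after "Call:" as name(argument=value, ...), one argument or row to a line, values as JSON. carry_out: Moves the arm, as the interface text tells. Its arguments: {"type":"object","properties":{"deltas":{"type":"array"}},"required":["deltas"]}

```bash
mkdir -p pics; ls
python3 - <<'E'
from plant import ctrl
import cv2
print(ctrl.get_obs())
for n in ["scene","top"]:
    s=ctrl.snapshot(n); cv2.imwrite(f"pics/{n}0.png",s["color"][:,:,::-1])
    print(n,s["camera_matrix"].tolist(),s["R"].tolist(),s["t"].tolist())
    for k in ["blue_bottle_center","yellow_bottle_center","red_jar_center","blue_pad","yellow_pad","bay","side_tray","mixer_platform","tip_box_center","beaker_center"]:
        r=ctrl.spot_point(s,k); print(k,[( [round(float(v)) for v in q["centre"]],round(float(q["p"]),2)) for q in r[:2]])
E
```

```text
pics
{'clock': 0.0, 'joint_pos': array([ 9.38553012e+01,  2.05900610e+01,  6.33299952e-01, -2.08594799e-02,
       -7.01351832e+01, -1.65086859e+01]), 'qvel': array([-0.06231874, -0.03130639,  0.05558054, -0.07314034, -0.01809196,
       -0.04375919]), 'tau': array([ 5.78264280e-04, -5.82713163e+01,  2.93064398e+01,  6.99761868e+00,
        7.04852573e-03, -1.61838111e-04]), 'tool_pos': array([0.14775462, 0.65812468, 0.22563227]), 'orientation': array([ 1.79906273e+02, -7.32868252e-03, -1.26604826e+01]), 'force': array([ 1.16831185, -1.36778829, -0.10536128]), 'moment': array([-0.03036354,  0.03105579,  0.01647201]), 'gripper_force': 0.0, 'opening': 0.08760553757159055}
scene [[493.78802318552346, 0.0, 311.52904901256505], [0.0, 493.78802318552346, 200.43518182460144], [0.0, 0.0, 1.0]] [[0.3023787677629865, 0.9531009311433405, -0.012872290388091158], [0.7034591909674103, -0.23224998072760486, -0.6717180309441632], [-0.6432046699532072, 0.1940581394987715, -0.7406950729177703]] [-0.16236172160459056, -0.36751657304027824, 1.6736089271241261]
blue_bottle_center [([210, 196], 0.75)]
yel
[... 397 characters left out ...]
99.4549484675987], [0.0, 0.0, 1.0]] [[9.38967520615129e-05, -0.999922063804237, 0.012484290163054718], [-0.9897640427114074, -0.00187460461544641, -0.14270117593456338], [0.14271345745574035, -0.012343102325231661, -0.9896870802865001]] [-0.009498034014963496, 0.6143530915678567, 0.9078345090644474]
blue_bottle_center [([437, 256], 0.63)]
yellow_bottle_center [([465, 258], 0.81)]
red_jar_center [([451, 238], 0.59)]
blue_pad [([458, 258], 0.54)]
yellow_pad [([446, 236], 0.4)]
bay [([442, 254], 0.57)]
side_tray [([323, 205], 0.8), ([448, 239], 0.57)]
mixer_platform [([187, 231], 0.7), ([468, 259], 0.66)]
tip_box_center [([415, 161], 0.91)]
beaker_center [([234, 164], 0.67), ([438, 260], 0.39)]
```

Run:
```python
import cv2
for n,(a,b,c,d) in {"scene":(110,480,120,300),"top":(110,530,110,320)}.items():
    im=cv2.imread(f"pics/{n}0.png")[c:d,a:b]
    cv2.imwrite(f"pics/{n}0c.png",cv2.resize(im,None,fx=1.9,fy=1.9,interpolation=cv2.INTER_CUBIC))
```

```text
(no output)
```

View pics/scene0c.png

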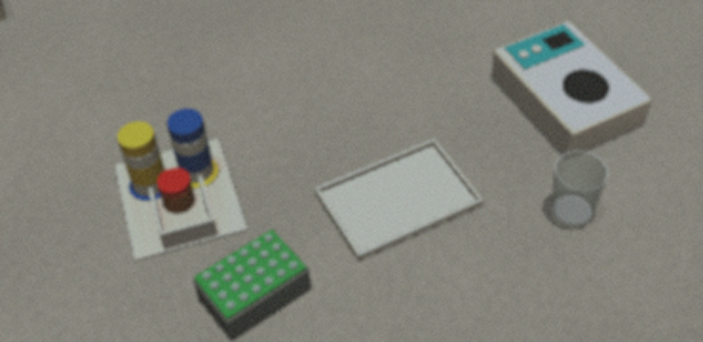

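View pics/top0c.png

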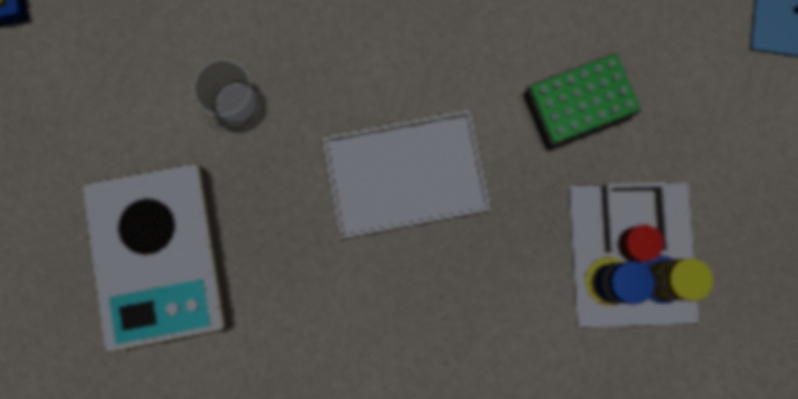

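The pictures show the bottles swapped: yellow (scene crop 143,155) stands on the blue pad and blue (188,140) on the yellow pad. The jar is behind them, the tray is in the middle and the mixer is at robot-left. Next I fit poses from the corners.

```bash
cat > h.py <<'E'
import numpy as np, cv2
from scipy.optimize import least_squares
CAM={"scene":(np.array([[493.788,0,311.529],[0,493.788,200.435],[0,0,1]]),np.array([[0.3023787677629865,0.9531009311433405,-0.012872290388091158],[0.7034591909674103,-0.23224998072760486,-0.6717180309441632],[-0.6432046699532072,0.1940581394987715,-0.7406950729177703]]),np.array([-0.16236172160459056,-0.36751657304027824,1.6736089271241261])),
"top":(np.array([[414.69068,0,324.96207],[0,414.69068,199.45495],[0,0,1]]),np.array([[9.38967520615129e-05,-0.999922063804237,0.012484290163054718],[-0.9897640427114074,-0.00187460461544641,-0.14270117593456338],[0.14271345745574035,-0.012343102325231661,-0.9896870802865001]]),np.array([-0.009498034014963496,0.6143530915678567,0.9078345090644474]))}
def proj(c,X):
    K,R,t=CAM[c]; p=(np.atleast_2d(X)@R.T+t)@K.T; return p[:,:2]/p[:,2:]
def onplane(c,uv,z):
    K,R,t=CAM[c]; d=R.T@np.linalg.solve(K,np.array([uv[0],uv[1],1.])); o=-R.T@t
    return o+d*(z-o[2])/d[2]
def world(p,L):
    L=np.atleast_2d(L); c,s=np.cos(p[2]),np.sin(p[2])
    return np.c_[p[0]+c*L[:,0]-s*L[:,1],p[1]+s*L[:,0]+c*L[:,1],L[:,2]]
def fitpose(obs,p0):  # obs: list of (cam, local pts, pixels)
    f=lambda p:np.concatenate([(proj(c,world(p,L))-np.array(px)).ravel() for c,L,px in obs])
    r=least_squares(f,p0,loss="soft_l1"); return r.x,f(r.x)
E
python3 - <<'E'
from h import *
T=lambda a:np.array(a)/1.9+[110,110]
S=lambda a:np.array(a)/1.9+[110,120]
def rep(n,obs,p0):
    p,r=fitpose(obs,p0); print(n,p[:2].round(4),np.degrees(p[2]).round(2),r.round(1).tolist()); return p
g=lambda uv,z:onplane("top",uv,z)[:2]
b=lambda x,y,z:np.array([[-x,y,z],[x,y,z],[x,-y,z],[-x,-y,z]])
p=rep("bay",[("top",b(.0875,.075,.004),T([[579,327],[571,185],[687,183],[697,322]])),("scene",b(.0875,.075,.004)[1:3],S([[245,228],[135,254]]))],[*g(T([634,255]),0),0])
tl=b(.065,.095,.015)
rep("tray",[("top",tl,T([[342,237],[323,139],[469,113],[489,210]])),("scene",tl[[0,1,2,3]],S([[435,142],[482,200],[360,255],[317,191]]))],[*g(T([405,175]),0),.15])
ml=b(.1,.07,.058)-[.035,0,0]; ml=np.r_[ml,[[0,0,.062]]]
rep("mixer",[("top",ml,T([[106,350],[84,186],[198,166],[222,328],[147,226]])),("scene",ml[[0,1,2,3,4]],S([[570,22],[649,99],[572,136],[494,62],[586,86]]))],[*g(T([147,226]),.06),.15])
for n,a,c,z in [("blue",[633,283],[186,122],.106),("yel",[691,279],[137,136],.106),("jar",[642,243],[174,181],.05)]:
    print(n,onplane("top",T(a),z).round(4),onplane("scene",S(c),z).round(4))
c=world(p,[[-.008,.033,.006],[-.008,-.033,.006],[.038,0,.05]]); print(c.round(4))
print(onplane("scene",[420,164],.062),onplane("top",[234,164],.04),onplane("top",[415,161],.03))
E
```

```text
bay [ 0.5151 -0.2888] 1.76 [-1.0, 0.2, -1.3, 0.5, -0.0, -0.3, 0.8, 0.8, 0.3, 0.6, -1.4, 3.4]
tray [ 0.6148 -0.0042] 10.84 [-1.9, 0.9, -1.5, -1.4, -0.2, -2.2, 0.3, -0.1, -0.8, -1.9, 0.4, 0.2, -1.6, 0.7, -2.1, -1.5]
mixer [0.5466 0.2979] 10.81 [-1.5, 1.0, -1.9, -2.1, 0.0, -3.0, 1.1, 0.3, -0.5, -0.7, -1.2, -1.1, 1.6, 0.5, -0.7, -0.4, -1.8, -6.5, -1.0, 0.4]
blue [ 0.4792 -0.2574  0.106 ] [ 0.4823 -0.2533  0.106 ]
yel [ 0.4836 -0.3223  0.106 ] [ 0.4875 -0.3183  0.106 ]
jar [ 0.5263 -0.2866  0.05  ] [ 0.5285 -0.2866  0.05  ]
[[ 0.506  -0.256   0.006 ]
 [ 0.5081 -0.322   0.006 ]
 [ 0.553  -0.2876  0.05  ]]
[0.54277346 0.30742512 0.062     ] [0.69794375 0.20283131 0.04      ] [ 0.70881074 -0.22229647  0.03      ]
```

The bay plate runs from -65 to +110 mm in bay x, so the bay origin is about (0.493, -0.289). That matches the bottle and jar readings. I'm moving over the bay with the tool at yaw -90, so tool x = -Y, tool y = -X and tool z = down.

Call:
carry_out(
  deltas=[
    [[0,0,0,0.022,1],[0,0,0,0.044,1],[0,0,0,0.066,1],[0,0,0,0.088,1],[0,0,0,0.1075,1]],
  ],
)

```text
clock: 1.6
tool_pos: [0.1478, 0.6586, 0.2265]
orientation: [180.0, -0.0, -51.7]
force: [-0.3, -0.1, 0.2]
opening: 0.0876
gripper_force: 0.0
```

Call:
carry_out(
  deltas=[
    [[0,0,0,0.022,1],[0,0,0,0.044,1],[0,0,0,0.066,1],[0,0,0,0.088,1],[0,0,0,0.1074,1]],
  ],
)

```text
clock: 2.1
tool_pos: [0.1478, 0.6586, 0.2266]
orientation: [-180.0, 0.0, -90.3]
force: [0.4, 0.1, 0.7]
opening: 0.0877
gripper_force: 0.0
```

Call:
carry_out(
  deltas=[
    [[0.08,-0.08,0,0,1],[0.2,-0.2,0,0,1],[0.33,-0.33,0,0,1],[0.46,-0.46,0,0,1],[0.6,-0.59,0,0,1]],
  ],
)

```text
clock: 2.6
tool_pos: [0.2669, 0.5371, 0.2267]
orientation: [-180.0, 0.0, -89.9]
force: [0.8, 0.2, 0.6]
opening: 0.0878
gripper_force: 0.0
```

Call:
carry_out(
  deltas=[
    [[0.12,-0.12,0,0,1],[0.24,-0.24,0,0,1],[0.36,-0.36,0,0,1],[0.48,-0.48,0,0,1],[0.6,-0.59,0,0,1]],
  ],
)

```text
clock: 3.1
tool_pos: [0.3849, 0.4168, 0.2268]
orientation: [-180.0, 0.0, -89.9]
force: [0.1, -0.0, -0.8]
opening: 0.0875
gripper_force: 0.0
```

Call:
carry_out(
  deltas=[
    [[0.12,-0.12,0,0,1],[0.24,-0.24,0,0,1],[0.36,-0.36,0,0,1],[0.48,-0.48,0,0,1],[0.6,-0.58,0,0,1]],
  ],
)

```text
clock: 3.6
tool_pos: [0.5008, 0.2967, 0.2267]
orientation: [-180.0, 0.0, -89.9]
force: [0.5, -0.0, 0.6]
opening: 0.0875
gripper_force: 0.0
```

Call:
carry_out(
  deltas=[
    [[0.1,0,0,0,1],[0.3,0,0,0,1],[0.5,0,0,0,1],[0.73,0,0,0,1],[0.97,0,0,0,1]],
  ],
)

```text
clock: 4.1
tool_pos: [0.4988, 0.1027, 0.2267]
orientation: [-180.0, 0.0, -89.9]
force: [1.6, -0.1, -0.0]
opening: 0.0877
gripper_force: 0.0
```

Call:
carry_out(
  deltas=[
    [[0.2,0.02,0,0,1],[0.4,0.04,0,0,1],[0.6,0.06,0,0,1],[0.8,0.08,0,0,1],[0.98,0.085,0,0,1]],
  ],
)

```text
clock: 4.6
tool_pos: [0.4813, -0.0933, 0.227]
orientation: [-179.9, 0.0, -89.9]
force: [0.9, 0.8, 0.1]
opening: 0.0875
gripper_force: 0.0
```

Call:
carry_out(
  deltas=[
    [[0.2,0,0,0,0.5],[0.4,0,0,0,0.5],[0.6,0,0,0,0.5],[0.8,0,0,0,0.5],[0.98,0,0,0,0.5]],
  ],
)

```text
clock: 5.1
tool_pos: [0.4816, -0.2892, 0.2268]
orientation: [-180.0, -0.0, -90.0]
force: [1.6, 0.5, 1.3]
opening: 0.0658
gripper_force: 0.0
```

Run:
```python
from plant import ctrl
import cv2,numpy as np
o=ctrl.get_obs(); print(o["clock"],o["tool_pos"],o["orientation"],o["opening"])
s=ctrl.snapshot("wrist"); cv2.imwrite("pics/w1.png",s["color"][:,:,::-1])
print(s["camera_matrix"].tolist(),s["R"].round(4).tolist(),s["t"].tolist(),(-s["R"].T@s["t"]).round(4))
K=s["camera_matrix"]
def ray(uv,z):
    x=(uv[0]-K[0,2])/K[0,0]; y=(uv[1]-K[1,2])/K[1,1]; r=np.hypot(x,y)
    d=s["R"].T@np.array([x/r*np.sin(r),y/r*np.sin(r),np.cos(r)]); c=-s["R"].T@s["t"]
    return c+d*(z-c[2])/d[2]
for k,z in [("blue_bottle_center",.056),("yellow_bottle_center",.056),("red_jar_center",.027),("blue_pad",.004),("yellow_pad",.004),("bay",0)]:
    for q in ctrl.spot_point(s,k)[:2]: print(k,np.round(q["centre"]),round(q["p"],2),ray(q["centre"],z).round(4))
```

```text
5.1 [ 0.48159649 -0.2892328   0.226829  ] [-1.79972387e+02 -3.42218934e-03 -8.99615269e+01] 0.06582056751924932
[[309.70691628693146, 0.0, 315.75346123739286], [0.0, 309.70691628693146, 197.91421646185557], [0.0, 0.0, 1.0]] [[-1.0, 0.0, -0.0003], [-0.0, 0.9685, 0.2491], [0.0003, 0.2491, -0.9685]] [0.4814885996105824, 0.24740952006117367, 0.4620061960775876] [ 0.4813 -0.3547  0.386 ]
blue_bottle_center [318. 215.] 0.79 [ 0.4794 -0.2501  0.056 ]
red_jar_center [276. 180.] 0.63 [ 0.5289 -0.2848  0.027 ]
yellow_pad [319. 210.] 0.42 [ 0.4769 -0.2399  0.004 ]
bay [312. 174.] 0.57 [ 0.4862 -0.2867  0.    ]
```

View pics/w1.png

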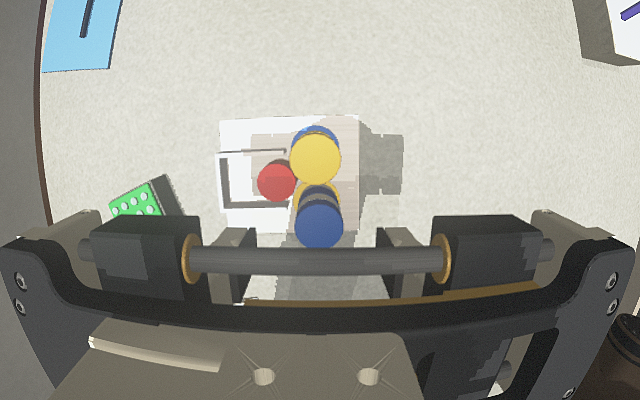

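The wrist view shows the yellow cap at (316,158), the blue cap at (320,222) and the red lid at (277,181). I'll turn the cap centroids into positions.

```bash
cat >> h.py <<'E'
def wray(s,uv,z):
    K=s["camera_matrix"]; x=(uv[0]-K[0,2])/K[0,0]; y=(uv[1]-K[1,2])/K[1,1]; r=np.hypot(x,y)+1e-9
    d=s["R"].T@np.array([x/r*np.sin(r),y/r*np.sin(r),np.cos(r)]); c=-s["R"].T@s["t"]
    return c+d*(z-c[2])/d[2]
HUE={"blue":(105,125),"yellow":(18,34),"red":(0,6)}
def blobs(img,col,amin=30):  # rgb -> list of (contour-circle centre, radius, area)
    h=cv2.cvtColor(img,cv2.COLOR_RGB2HSV); lo,hi=HUE[col]
    m=cv2.inRange(h,(lo,110,60),(hi,255,255))
    if col=="red": m|=cv2.inRange(h,(172,110,60),(180,255,255))
    cs,_=cv2.findContours(m,cv2.RETR_EXTERNAL,cv2.CHAIN_APPROX_NONE)
    return sorted([(cv2.minEnclosingCircle(c)[0],cv2.minEnclosingCircle(c)[1],cv2.contourArea(c),cv2.fitEllipse(c) if len(c)>5 else None) for c in cs if cv2.contourArea(c)>amin],key=lambda q:-q[2])
E
python3 - <<'E'
from h import *; from plant import ctrl
s=ctrl.snapshot("wrist"); print(ctrl.get_obs()["tool_pos"])
for c,z in [("blue",.106),("yellow",.106),("red",.05)]:
    for b in blobs(s["color"],c)[:4]: print(c,np.round(b[0]),round(b[1],1),b[2],np.round(b[3][0],1) if b[3] else 0,wray(s,b[3][0],z).round(4))
for uv in [(316,158),(319.5,223),(277,181)]: print(wray(s,uv,.106 if uv[0]>300 else .05).round(4))
for uv in [(219,120),(358,116),(228,229),(218,118)]: print(wray(s,uv,.004).round(4))
E
```

```text
[ 0.48256835 -0.28659425  0.226892  ]
blue [319. 224.] 24.0 1521.5 [319.9 225.1] [ 0.4782 -0.2533  0.106 ]
blue [630.  12.] 10.1 57.0 [630.1  12. ] [ 0.025  -0.5595  0.106 ]
yellow [312. 170.] 41.5 2190.0 [315.4 167.8] [ 0.4825 -0.3085  0.106 ]
yellow [426. 296.] 113.9 1252.5 [434.1 295.1] [ 0.3501 -0.1683  0.106 ]
yellow [441. 260.] 23.5 255.0 [439.  257.5] [ 0.3521 -0.2154  0.106 ]
yellow [190. 262.] 21.8 122.5 [191.7 260.4] [ 0.6138 -0.2117  0.106 ]
red [277. 180.] 19.2 1067.5 [276.6 179.9] [ 0.5257 -0.2865  0.05  ]
[ 0.482  -0.3176  0.106 ]
[ 0.4786 -0.2554  0.106 ]
[ 0.5253 -0.2852  0.05  ]
[ 0.6042 -0.3553  0.004 ]
[ 0.4305 -0.3577  0.004 ]
[ 0.6006 -0.2106  0.004 ]
[ 0.6055 -0.3579  0.004 ]
```

Call:
carry_out(
  deltas=[
    [[-0.08,0.01,0,0,0.5],[-0.158,0.015,0,0,0.5],[-0.158,0.015,0.2,0,0.5],[-0.158,0.015,0.4,0,0.5],[-0.158,0.015,0.5,0,0.5]],
  ],
)

```text
clock: 6.0
tool_pos: [0.478, -0.2536, 0.124]
orientation: [179.8, 0.1, -89.9]
force: [0.9, 0.3, -0.3]
opening: 0.0658
gripper_force: 0.0
```

Call:
carry_out(
  deltas=[
    [[0,0,0.1,0,0.5],[0,0,0.2,0,0.5],[0,0,0.28,0,0.5],[0,0,0.34,0,0.5],[0,0,0.355,0,0.5]],
  ],
)

```text
clock: 6.5
tool_pos: [0.4791, -0.2548, 0.0546]
orientation: [179.9, 0.0, -90.0]
force: [-0.1, 0.5, -0.0]
opening: 0.0657
gripper_force: 0.0
```

Call:
carry_out(
  deltas=[
    [[0,0,0,0,-1],[0,0,0,0,-1],[0,0,0,0,-1],[0,0,0,0,-1],[0,0,0,0,-1]],
  ],
)

```text
clock: 7.0
tool_pos: [0.48, -0.256, 0.0563]
orientation: [-179.9, -0.0, -90.0]
force: [-2.7, 2.1, 6.7]
opening: 0.0477
gripper_force: 30.0
```

Call:
carry_out(
  deltas=[
    [[0,0,-0.04,0,-1],[0,0,-0.12,0,-1],[0,0,-0.24,0,-1],[0,0,-0.38,0,-1],[0,0,-0.5,0,-1]],
  ],
)

```text
clock: 7.5
tool_pos: [0.4794, -0.2559, 0.157]
orientation: [-180.0, 0.0, -90.0]
force: [0.8, -0.2, -1.9]
opening: 0.0476
gripper_force: 30.0
```

Call:
carry_out(
  deltas=[
    [[-0.05,-0.02,0,0,-1],[-0.15,-0.06,0,0,-1],[-0.29,-0.12,0,0,-1],[-0.44,-0.19,0,0,-1],[-0.59,-0.25,0,0,-1]],
  ],
)

```text
clock: 8.0
tool_pos: [0.5295, -0.1365, 0.1548]
orientation: [179.9, 0.0, -90.1]
force: [0.3, 1.0, -1.2]
opening: 0.0474
gripper_force: 30.0
```

Call:
carry_out(
  deltas=[
    [[-0.15,-0.06,0,0,-1],[-0.3,-0.13,0,0,-1],[-0.45,-0.2,0,0,-1],[-0.6,-0.27,0,0,-1],[-0.73,-0.32,0,0,-1]],
  ],
)

```text
clock: 8.5
tool_pos: [0.5937, 0.0099, 0.1546]
orientation: [179.9, -0.0, -90.0]
force: [0.2, -0.4, -2.2]
opening: 0.0475
gripper_force: 30.0
```

Call:
carry_out(
  deltas=[
    [[-0.09,-0.04,0,0,-1],[-0.14,-0.06,0,0,-1],[-0.158,-0.063,0,0,-1],[-0.158,-0.063,0.05,0,-1],[-0.158,-0.063,0.12,0,-1]],
  ],
)

```text
clock: 9.0
tool_pos: [0.6062, 0.039, 0.1313]
orientation: [-179.9, 0.0, -90.1]
force: [-0.9, -0.1, -3.0]
opening: 0.0479
gripper_force: 30.0
```

Run:
```python
from h import *; from plant import ctrl
s=ctrl.snapshot("wrist"); print(ctrl.get_obs()["tool_pos"],ctrl.get_obs()["opening"]); cv2.imwrite("pics/w2.png",s["color"][:,:,::-1])
s=ctrl.snapshot("top"); im=s["color"][:,:,::-1][110:320,110:530]; cv2.imwrite("pics/t2.png",cv2.resize(im,None,fx=1.9,fy=1.9,interpolation=cv2.INTER_CUBIC))
```

```text
[0.60432287 0.03857385 0.12795617] 0.04774572357318857
```

View pics/t2.png

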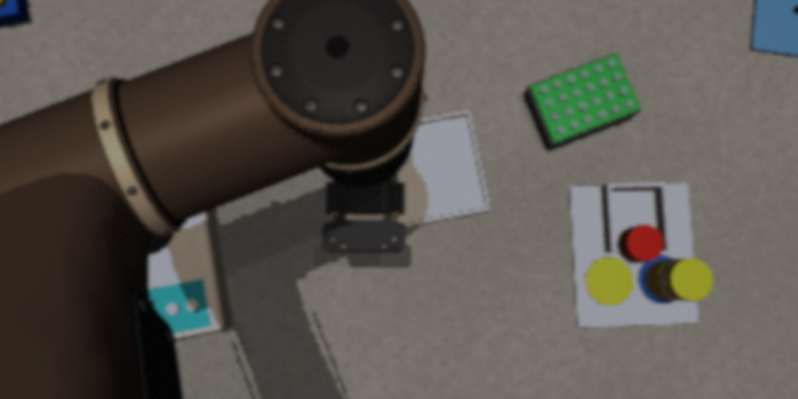

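View pics/w2.png

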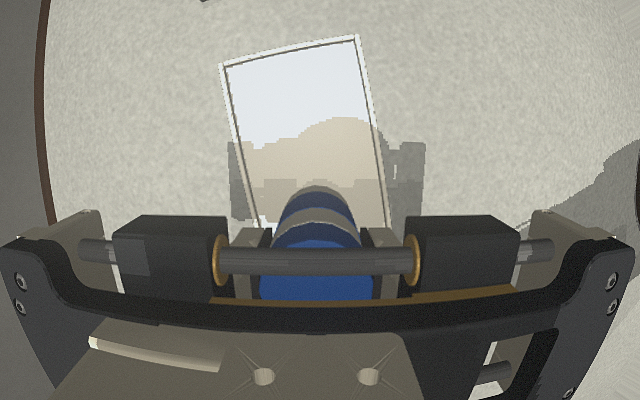

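Call:
carry_out(
  deltas=[
    [[0,0,0.12,0,-1],[0,0,0.24,0,-1],[0,0,0.32,0,-1],[0,0,0.36,0,-1],[0,0,0.375,0,-1]],
  ],
)

```text
clock: 9.6
tool_pos: [0.6058, 0.039, 0.0558]
orientation: [179.9, -0.0, -90.0]
force: [-0.1, -0.3, -3.0]
opening: 0.0478
gripper_force: 30.0
```

Call:
carry_out(
  deltas=[
    [[0,0,0.009,0,-1],[0,0,0.009,0,-1],[0,0,0.009,0,0.5],[0,0,0.009,0,0.5],[0,0,0.009,0,0.5]],
  ],
)

```text
clock: 10.1
tool_pos: [0.6068, 0.0399, 0.0554]
orientation: [-179.9, 0.0, -90.0]
force: [-0.5, 0.3, 0.2]
opening: 0.064
gripper_force: 0.0
```

Call:
carry_out(
  deltas=[
    [[0,0,0,0,0.5],[0,0,-0.1,0,0.5],[0,0,-0.3,0,0.5],[0,0,-0.5,0,0.5],[0,0,-0.65,0,0.5]],
  ],
)

```text
clock: 10.6
tool_pos: [0.6069, 0.0397, 0.1876]
orientation: [-179.9, 0.0, -90.0]
force: [-0.3, 1.0, -0.7]
opening: 0.0658
gripper_force: 0.0
```

Run:
```python
from h import *; from plant import ctrl
s=ctrl.snapshot("wrist"); print(ctrl.get_obs()["tool_pos"],ctrl.get_obs()["opening"]); cv2.imwrite("pics/w3.png",s["color"][:,:,::-1])
for b in blobs(s["color"],"blue")[:2]: print(b[:3],wray(s,b[3][0],.105).round(4))
```

```text
[0.6092806  0.04001014 0.19270876] 0.06532835426132431
((316.441162109375, 204.0), 28.269102096557617, 2265.5) [0.6057 0.0418 0.105 ]
```

View pics/w3.png

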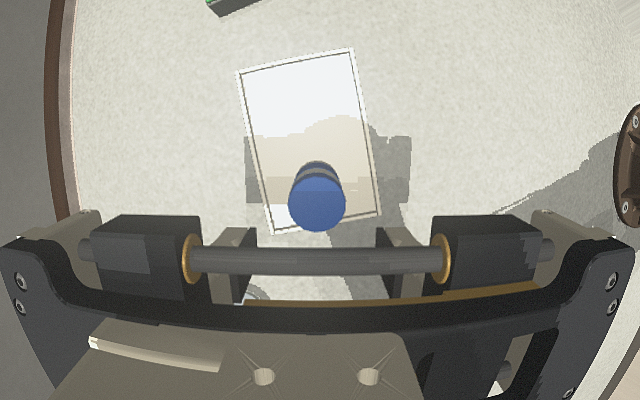

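Call:
carry_out(
  deltas=[
    [[0.1,0.03,0,0,0.5],[0.3,0.1,0,0,0.5],[0.52,0.18,0,0,0.5],[0.74,0.26,0,0,0.5],[0.96,0.33,0,0,0.5]],
  ],
)

```text
clock: 11.15
tool_pos: [0.5386, -0.154, 0.1842]
orientation: [180.0, 0.0, -90.0]
force: [2.0, -0.8, 0.7]
opening: 0.0657
gripper_force: 0.0
```

Call:
carry_out(
  deltas=[
    [[0.22,0.08,0,0,0.5],[0.44,0.16,0,0,0.5],[0.64,0.22,0,0,0.5],[0.78,0.27,0,0,0.5],[0.838,0.283,0,0,0.5]],
  ],
)

```text
clock: 11.65
tool_pos: [0.4815, -0.3223, 0.184]
orientation: [179.9, 0.0, -90.2]
force: [-0.4, 0.5, -0.3]
opening: 0.066
gripper_force: 0.0
```

Run:
```python
from h import *; from plant import ctrl
s=ctrl.snapshot("wrist"); print(ctrl.get_obs()["tool_pos"],ctrl.get_obs()["opening"]); cv2.imwrite("pics/w4.png",s["color"][:,:,::-1])
for c in ("yellow","red","blue"):
  for b in blobs(s["color"],c)[:2]: print(c,b[:3],wray(s,b[3][0],.05 if c=="red" else .106).round(4))
```

```text
[ 0.48184525 -0.32258375  0.18397861] 0.06524514069599952
yellow ((316.0, 213.75341796875), 39.8665657043457, 3431.5) [ 0.482  -0.3143  0.106 ]
yellow ((460.0, 295.5), 79.45606231689453, 1026.5) [ 0.3239 -0.2297  0.106 ]
red ((271.5, 223.0), 21.10104751586914, 1206.0) [ 0.5263 -0.2864  0.05  ]
blue ((315.0, 177.5), 25.401870727539062, 220.0) [ 0.4824 -0.3385  0.106 ]
```

View pics/w4.png

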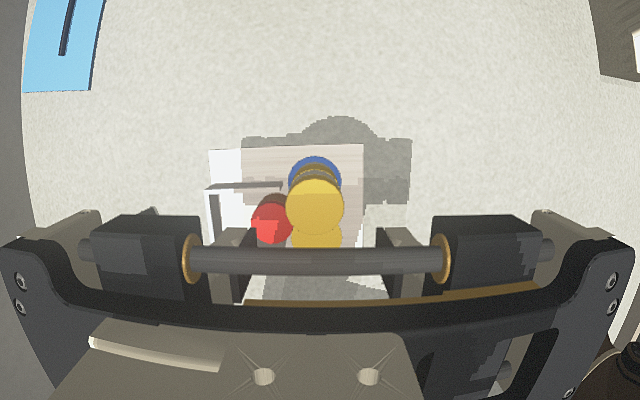

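Call:
carry_out(
  deltas=[
    [[0,0.01,0.1,0,0.5],[0,0.01,0.25,0,0.5],[0,0.01,0.4,0,0.5],[0,0.01,0.52,0,0.5],[0,0.01,0.6,0,0.5]],
  ],
)

```text
clock: 12.2
tool_pos: [0.4806, -0.3188, 0.0625]
orientation: [179.9, 0.1, -90.0]
force: [0.1, 0.3, 0.6]
opening: 0.0654
gripper_force: 0.0
```

Call:
carry_out(
  deltas=[
    [[0,0,0.04,0,0.5],[0,0,0.046,0,0.5],[0,0,0.046,0,-1],[0,0,0.046,0,-1],[0,0,0.046,0,-1]],
  ],
)

```text
clock: 12.7
tool_pos: [0.4822, -0.32, 0.0565]
orientation: [-179.9, -0.0, -90.0]
force: [0.8, 0.3, -0.2]
opening: 0.0476
gripper_force: 30.1
```

Call:
carry_out(
  deltas=[
    [[0,0,0,0,-1],[0,0,0,0,-1],[0,0,-0.04,0,-1],[0,0,-0.12,0,-1],[0,0,-0.22,0,-1]],
  ],
)

```text
clock: 13.2
tool_pos: [0.4805, -0.3196, 0.0994]
orientation: [179.9, 0.1, -90.0]
force: [0.2, -1.0, -1.9]
opening: 0.0478
gripper_force: 30.0
```

Call:
carry_out(
  deltas=[
    [[0,0,-0.13,0,-1],[0,0,-0.26,0,-1],[-0.06,-0.03,-0.33,0,-1],[-0.18,-0.09,-0.33,0,-1],[-0.32,-0.17,-0.33,0,-1]],
  ],
)

```text
clock: 13.7
tool_pos: [0.5154, -0.2551, 0.1661]
orientation: [-180.0, 0.0, -90.1]
force: [-0.1, -0.9, -2.6]
opening: 0.0477
gripper_force: 30.0
```

Call:
carry_out(
  deltas=[
    [[-0.15,-0.08,0,0,-1],[-0.3,-0.16,0,0,-1],[-0.45,-0.24,0,0,-1],[-0.6,-0.32,0,0,-1],[-0.75,-0.4,0,0,-1]],
  ],
)

```text
clock: 14.2
tool_pos: [0.5956, -0.104, 0.1653]
orientation: [179.9, 0.0, -90.0]
force: [0.8, -0.9, -1.0]
opening: 0.0474
gripper_force: 30.0
```

Call:
carry_out(
  deltas=[
    [[-0.13,-0.07,0,0,-1],[-0.22,-0.11,0,0,-1],[-0.28,-0.135,0,0,-1],[-0.288,-0.137,0,0,-1],[-0.288,-0.137,0.06,0,-1]],
  ],
)

```text
clock: 14.7
tool_pos: [0.6238, -0.0484, 0.1546]
orientation: [-179.9, 0.0, -90.0]
force: [0.5, -0.1, -1.3]
opening: 0.0478
gripper_force: 30.0
```

Call:
carry_out(
  deltas=[
    [[0,0,0.12,0,-1],[0,0,0.26,0,-1],[0,0,0.38,0,-1],[0,0,0.46,0,-1],[0,0,0.485,0,-1]],
  ],
)

```text
clock: 15.2
tool_pos: [0.6206, -0.05, 0.0552]
orientation: [179.7, -0.1, -90.1]
force: [-13.7, 4.6, 31.9]
opening: 0.0474
gripper_force: 30.0
```

Call:
carry_out(
  deltas=[
    [[0,0,0.009,0,-1],[0,0,0.009,0,-1],[0,0,0.009,0,0.5],[0,0,0.009,0,0.5],[0,0,0.009,0,0.5]],
  ],
)

```text
clock: 15.7
tool_pos: [0.6231, -0.0487, 0.0548]
orientation: [-180.0, 0.0, -90.0]
force: [0.3, 0.3, -0.0]
opening: 0.0639
gripper_force: 0.0
```

Call:
carry_out(
  deltas=[
    [[0,0,0,0,0.5],[0,0,-0.1,0,0.5],[0,0,-0.3,0,0.5],[0,0,-0.5,0,0.5],[0,0,-0.7,0,0.5]],
  ],
)

```text
clock: 16.2
tool_pos: [0.6229, -0.0484, 0.1961]
orientation: [180.0, -0.0, -90.0]
force: [1.4, -0.5, 0.1]
opening: 0.0658
gripper_force: 0.0
```

Run:
```python
from h import *; from plant import ctrl
s=ctrl.snapshot("wrist"); print(ctrl.get_obs()["tool_pos"],ctrl.get_obs()["opening"]); cv2.imwrite("pics/w5.png",s["color"][:,:,::-1])
for c in ("yellow","blue"):
  for b in blobs(s["color"],c)[:2]: print(c,b[:3],wray(s,b[3][0],.105).round(4))
s=ctrl.snapshot("top"); im=s["color"][:,:,::-1][110:320,110:530]; cv2.imwrite("pics/t5.png",cv2.resize(im,None,fx=1.9,fy=1.9,interpolation=cv2.INTER_CUBIC))
for c in ("yellow","blue","red"):
  for b in blobs(s["color"],c)[:3]: print(c,b[:3],onplane("top",b[3][0],.05 if c=="red" else .006).round(4))
```

```text
[ 0.62636239 -0.04863121  0.20412479] 0.06568755468120453
yellow ((317.23626708984375, 197.1089630126953), 28.04395866394043, 2305.0) [ 0.6214 -0.0498  0.105 ]
yellow ((434.0, 14.0), 23.40949821472168, 1211.0) [ 0.521 -0.21   0.105]
blue ((332.5, 289.5), 24.748836517333984, 1014.0) [0.6063 0.0374 0.105 ]
yellow ((430.0, 257.75), 12.311172485351562, 424.5) [ 0.4825 -0.2567  0.006 ]
yellow ((348.5, 189.5), 8.276573181152344, 89.0) [ 0.6432 -0.0631  0.006 ]
blue ((70.5, 106.0), 51.1982421875, 2976.0) [0.8474 0.6092 0.006 ]
blue ((458.0, 257.0), 12.206655502319336, 420.5) [ 0.484  -0.3229  0.006 ]
blue ((303.2916564941406, 198.875), 10.54843807220459, 307.0) [0.6211 0.0422 0.006 ]
red ((448.9576416015625, 237.3474578857422), 10.505315780639648, 283.0) [ 0.5273 -0.2883  0.05  ]
```

View pics/t5.png

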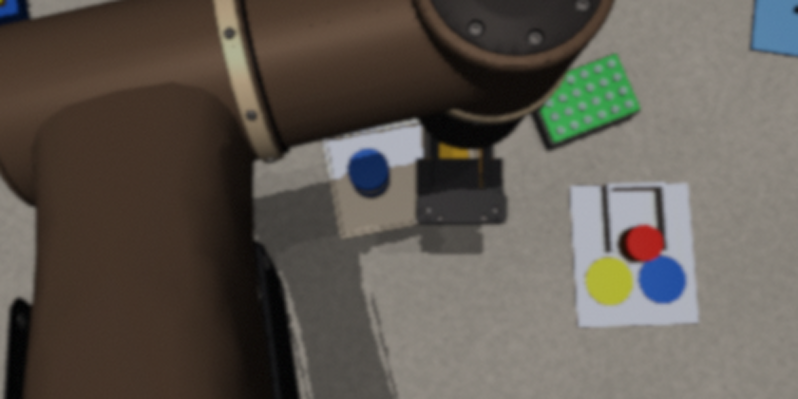

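Both bottles stand in the tray and the jar and pads are clear. In the top view the yellow pad is at crop (609,281), the blue pad at (662,279) and the jar at (644,243). Now I go over the jar.

Call:
carry_out(
  deltas=[
    [[0.1,0.04,0,0,0.5],[0.28,0.11,0,0,0.5],[0.48,0.19,0,0,0.5],[0.68,0.27,0,0,0.5],[0.84,0.34,0,0,0.5]],
  ],
)

```text
clock: 16.8
tool_pos: [0.5541, -0.218, 0.1946]
orientation: [-180.0, -0.0, -90.0]
force: [-0.1, -0.3, 0.7]
opening: 0.0658
gripper_force: 0.0
```

Call:
carry_out(
  deltas=[
    [[0.14,0.06,0,0,0.5],[0.26,0.11,0,0,0.5],[0.34,0.14,0,0,0.5],[0.355,0.1445,0,0,0.5],[0.355,0.1445,0,0,0.5]],
  ],
)

```text
clock: 17.3
tool_pos: [0.5261, -0.2875, 0.1946]
orientation: [180.0, 0.0, -90.1]
force: [-0.6, 0.1, -0.2]
opening: 0.0656
gripper_force: 0.0
```

Run:
```python
from h import *; from plant import ctrl
s=ctrl.snapshot("wrist"); print(ctrl.get_obs()["tool_pos"],ctrl.get_obs()["opening"]); cv2.imwrite("pics/w6.png",s["color"][:,:,::-1])
for c in ("yellow","blue","red"):
  for b in blobs(s["color"],c)[:3]: print(c,b[:3],wray(s,b[3][0],.05 if c=="red" else .006).round(4))
```

```text
[ 0.52636397 -0.28701719  0.19459077] 0.06599003269800947
yellow ((353.7930908203125, 205.72413635253906), 25.002487182617188, 1760.0) [ 0.4808 -0.2533  0.006 ]
yellow ((439.5, 296.5), 99.95259094238281, 1197.0) [ 0.3276 -0.1228  0.006 ]
yellow ((441.0, 260.0), 23.19492530822754, 239.5) [ 0.3616 -0.1777  0.006 ]
blue ((353.8106994628906, 150.3157501220703), 25.606689453125, 1931.5) [ 0.483 -0.319  0.006]
red ((315.67987060546875, 186.5813751220703), 21.40752601623535, 1351.0) [ 0.526  -0.2867  0.05  ]
```

View pics/w6.png

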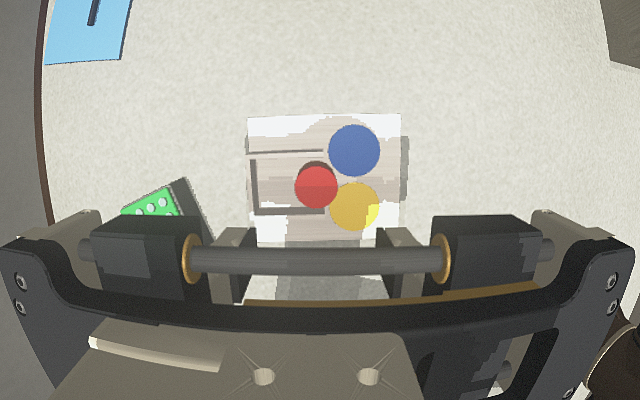

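Call:
carry_out(
  deltas=[
    [[0,0,0.1,0,0.5],[0,0,0.25,0,0.5],[0,0,0.42,0,0.5],[0,0,0.58,0,0.5],[0,0,0.7,0,0.5]],
  ],
)

```text
clock: 17.85
tool_pos: [0.526, -0.2859, 0.0528]
orientation: [179.9, 0.0, -89.9]
force: [-0.2, 0.8, -0.6]
opening: 0.0655
gripper_force: 0.0
```

Call:
carry_out(
  deltas=[
    [[0,0,0.09,0,0.5],[0,0,0.15,0,0.5],[0,0,0.19,0,0.5],[0,0,0.206,0,0.5],[0,0,0.206,0,0.5]],
  ],
)

```text
clock: 18.35
tool_pos: [0.5264, -0.2871, 0.0137]
orientation: [-180.0, -0.0, -90.0]
force: [0.5, 0.6, -0.3]
opening: 0.0657
gripper_force: 0.0
```

Call:
carry_out(
  deltas=[
    [[0,0,0,0,-1],[0,0,0,0,-1],[0,0,0,0,-1],[0,0,0,0,-1],[0,0,0,0,-1]],
  ],
)

```text
clock: 18.85
tool_pos: [0.5264, -0.2874, 0.0141]
orientation: [-180.0, -0.0, -90.0]
force: [-1.4, 0.9, 4.7]
opening: 0.0438
gripper_force: 30.0
```

Call:
carry_out(
  deltas=[
    [[0,0,-0.04,0,-1],[0,0,-0.12,0,-1],[0,0,-0.24,0,-1],[0,0,-0.38,0,-1],[0,0,-0.52,0,-1]],
  ],
)

```text
clock: 19.35
tool_pos: [0.5257, -0.2872, 0.1187]
orientation: [180.0, 0.0, -90.0]
force: [0.7, -0.8, -1.4]
opening: 0.0435
gripper_force: 30.0
```

Run:
```python
from h import *
for n,c in (("scene",(418,165)),("top",(187,229))):
    im=cv2.imread(f"pics/{n}0.png"); g=im.max(2); m=np.zeros_like(g); x,y=c
    m[y-22:y+22,x-22:x+22]=(g<(75 if n=="scene" else 60))[y-22:y+22,x-22:x+22]
    _,l,st,ce=cv2.connectedComponentsWithStats(m,connectivity=4); k=l[y,x]; print(n,st[k],ce[k],onplane(n,ce[k],.062).round(4))
    (cx,cy)=ce[k]
    print("r", [round(float(np.linalg.norm(onplane(n,q,.062)-onplane(n,ce[k],.062))),4) for q in [(st[k][0],cy),(st[k][0]+st[k][2],cy)]])
```

```text
scene [407 157  23  16 281] [417.81850534 165.00711744] [0.5445 0.3001 0.062 ]
r [0.0292, 0.0328]
top [172 215  30  29 670] [186.68208955 228.90597015] [0.5451 0.2983 0.062 ]
r [0.0324, 0.0339]
```

Call:
carry_out(
  deltas=[
    [[0,0,-0.15,0,-1],[0,0,-0.3,0,-1],[-0.05,0,-0.4,0,-1],[-0.16,-0.01,-0.4,0,-1],[-0.3,-0.01,-0.4,0,-1]],
  ],
)

```text
clock: 19.85
tool_pos: [0.5282, -0.2272, 0.1986]
orientation: [-179.9, 0.0, -90.1]
force: [0.4, 0.3, -1.6]
opening: 0.0434
gripper_force: 30.0
```

Call:
carry_out(
  deltas=[
    [[-0.16,0,0,0,-1],[-0.33,-0.01,0,0,-1],[-0.5,-0.02,0,0,-1],[-0.67,-0.03,0,0,-1],[-0.84,-0.04,0,0,-1]],
  ],
)

```text
clock: 20.35
tool_pos: [0.5358, -0.058, 0.1979]
orientation: [-180.0, 0.0, -90.0]
force: [0.7, 0.7, -0.5]
opening: 0.0437
gripper_force: 30.0
```

Call:
carry_out(
  deltas=[
    [[-0.17,-0.01,0,0,-1],[-0.34,-0.01,0,0,-1],[-0.51,-0.02,0,0,-1],[-0.68,-0.03,0,0,-1],[-0.85,-0.04,0,0,-1]],
  ],
)

```text
clock: 20.85
tool_pos: [0.5438, 0.112, 0.1979]
orientation: [180.0, 0.0, -90.0]
force: [0.4, 0.4, -0.4]
opening: 0.044
gripper_force: 30.0
```

Call:
carry_out(
  deltas=[
    [[-0.17,0,0,0,-1],[-0.34,0,0,0,-1],[-0.5,0,0,0,-1],[-0.65,0,0,0,-1],[-0.77,0,0,0,-1]],
  ],
)

```text
clock: 21.35
tool_pos: [0.5438, 0.2662, 0.1977]
orientation: [180.0, 0.0, -90.0]
force: [0.2, -0.9, -1.3]
opening: 0.0433
gripper_force: 30.0
```

Call:
carry_out(
  deltas=[
    [[-0.1,0,0,0,-1],[-0.16,0,0,0,-1],[-0.171,0,0,0,-1],[-0.171,0,0.08,0,-1],[-0.171,0,0.2,0,-1]],
  ],
)

```text
clock: 21.85
tool_pos: [0.5451, 0.2987, 0.1587]
orientation: [-179.9, 0.1, -90.0]
force: [0.2, 0.5, -1.7]
opening: 0.0435
gripper_force: 30.0
```

Call:
carry_out(
  deltas=[
    [[0,0,0.13,0,-1],[0,0,0.25,0,-1],[0,0,0.34,0,-1],[0,0,0.39,0,-1],[0,0,0.41,0,-1]],
  ],
)

```text
clock: 22.35
tool_pos: [0.5441, 0.2979, 0.0748]
orientation: [179.9, -0.1, -90.1]
force: [-0.2, -0.4, -0.8]
opening: 0.0439
gripper_force: 30.0
```

Call:
carry_out(
  deltas=[
    [[0,0,0.01,0,-1],[0,0,0.019,0,-1],[0,0,0.019,0,-1],[0,0,0.019,0,0.5],[0,0,0.019,0,0.5]],
  ],
)

```text
clock: 22.85
tool_pos: [0.5446, 0.2992, 0.0725]
orientation: [-179.9, 0.0, -90.0]
force: [0.9, -0.8, 0.5]
opening: 0.0542
gripper_force: 0.0
```

Call:
carry_out(
  deltas=[
    [[0,0,0,0,0.5],[0,0,0,0,0.5],[0,0,-0.1,0,0.5],[0,0,-0.3,0,0.5],[0,0,-0.5,0,0.5]],
  ],
)

```text
clock: 23.35
tool_pos: [0.5438, 0.2985, 0.1723]
orientation: [179.9, -0.1, -90.0]
force: [0.3, 1.2, 0.6]
opening: 0.0656
gripper_force: 0.0
```

Run:
```python
from h import *; from plant import ctrl
s=ctrl.snapshot("wrist"); print(ctrl.get_obs()["tool_pos"],ctrl.get_obs()["opening"]); cv2.imwrite("pics/w7.png",s["color"][:,:,::-1])
for b in blobs(s["color"],"red")[:2]: print(b[:3],wray(s,b[3][0],.108).round(4))
```

```text
[0.54714288 0.30049247 0.18066613] 0.06574604588229324
((314.9658508300781, 210.163818359375), 28.70386505126953, 2381.0) [0.5442 0.2995 0.108 ]
```

View pics/w7.png

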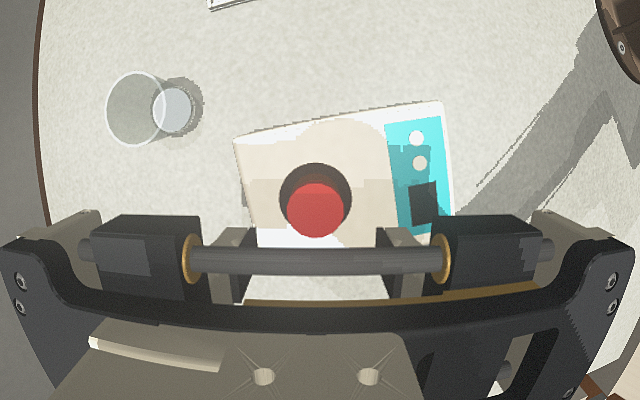

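The jar stands on the platform with its lid at (315,210), inside the black disc. I'll verify its offset numerically while moving to the yellow bottle.

Run:
```python
from h import *; from plant import ctrl
s=ctrl.snapshot("wrist"); print(ctrl.get_obs()["tool_pos"])
g=s["color"].astype(int); m=((g.max(2)<90)|((g[:,:,0]-g[:,:,1])>60)).astype(np.uint8); m[:150]=0; m[226:]=0; m[:,:262]=0; m[:,370:]=0
c=max(cv2.findContours(m,cv2.RETR_EXTERNAL,cv2.CHAIN_APPROX_NONE)[0],key=cv2.contourArea)[:,0,:]
P=np.array([wray(s,p,.062)[:2] for p in c if p[1]<200])
r=least_squares(lambda q:np.hypot(*(P-q).T)-.033,P.mean(0),loss="soft_l1",f_scale=.001); print("platform",r.x.round(4),np.abs(r.fun).mean())
b=blobs(s["color"],"red")[0]; print("jar",wray(s,b[0],.108).round(4))
```

```text
[0.54710308 0.30086426 0.17826127]
platform [0.5418 0.3216] 0.001906747926486217
jar [0.5443 0.2997 0.108 ]
```

Call:
carry_out(
  deltas=[
    [[0.1,-0.02,0,0,0.5],[0.28,-0.06,0,0,0.5],[0.48,-0.11,0,0,0.5],[0.68,-0.15,0,0,0.5],[0.88,-0.2,0,0,0.5]],
  ],
)

```text
clock: 23.95
tool_pos: [0.5837, 0.1206, 0.1711]
orientation: [179.9, -0.0, -90.0]
force: [0.3, -0.0, 0.5]
opening: 0.0662
gripper_force: 0.0
```

Call:
carry_out(
  deltas=[
    [[0.2,-0.05,0,0,0.5],[0.4,-0.1,0,0,0.5],[0.6,-0.14,0,0,0.5],[0.76,-0.17,0,0,0.5],[0.8585,-0.19,0,0,0.5]],
  ],
)

```text
clock: 24.45
tool_pos: [0.6215, -0.052, 0.1708]
orientation: [179.9, -0.0, -90.1]
force: [0.2, 0.2, 0.3]
opening: 0.0656
gripper_force: 0.0
```

Run:
```python
from h import *; from plant import ctrl
s=ctrl.snapshot("wrist"); print(ctrl.get_obs()["tool_pos"])
for c in ("yellow","blue"): b=blobs(s["color"],c)[0]; print(c,b[:3],wray(s,b[0],.105).round(4))
```

```text
[ 0.62177062 -0.05358864  0.17070203]
yellow ((315.1279296875, 208.7676239013672), 31.779691696166992, 2898.0) [ 0.6217 -0.0511  0.105 ]
blue ((333.5, 298.5), 23.505416870117188, 330.0) [0.6063 0.0289 0.105 ]
```

Run:
```python
from h import *
R=np.array([[-1,0,-.0003],[0,.9685,.2491],[.0003,.2491,-.9685]])
K=np.array([[309.7,0,315.75],[0,309.7,197.91],[0,0,1]])
for z in (.1722,.1755,.18):
    C=np.array([.5442,.2990-.0655,z+.1592]); s=dict(camera_matrix=K,R=R,t=-R@C)
    print(z,[wray(s,uv,h).round(4)[:2].tolist() for uv,h in (((315.5,163),.062),((279,199),.062),((352,199),.062),((315,210),.108))])
```

```text
0.1722 [[0.5445, 0.2712], [0.5775, 0.3039], [0.5116, 0.3039], [0.5449, 0.3004]]
0.1755 [[0.5445, 0.2717], [0.5779, 0.3047], [0.5112, 0.3047], [0.5449, 0.3014]]
0.18 [[0.5445, 0.2723], [0.5785, 0.3059], [0.5106, 0.3059], [0.5449, 0.3027]]
```

The jar is within about 4 mm of the platform centre. Next: grip the yellow bottle.

Call:
carry_out(
  deltas=[
    [[0.005,0,0.08,0,0.5],[0.005,0,0.22,0,0.5],[0.005,0,0.36,0,0.5],[0.005,0,0.48,0,0.5],[0.005,0,0.55,0,0.5]],
  ],
)

```text
clock: 25.0
tool_pos: [0.6203, -0.0505, 0.0591]
orientation: [179.8, -0.0, -90.0]
force: [0.6, -0.0, -0.2]
opening: 0.0658
gripper_force: 0.0
```

Call:
carry_out(
  deltas=[
    [[0,0,0.025,0,0.5],[0,0,0.0335,0,0.5],[0,0,0.0335,0,-1],[0,0,0.0335,0,-1],[0,0,0.0335,0,-1]],
  ],
)

```text
clock: 25.5
tool_pos: [0.6226, -0.0497, 0.0561]
orientation: [-179.9, 0.0, -90.0]
force: [0.0, 0.6, -0.9]
opening: 0.0474
gripper_force: 30.1
```

Call:
carry_out(
  deltas=[
    [[0,0,0,0,-1],[0,0,0,0,-1],[0,0,-0.04,0,-1],[0,0,-0.12,0,-1],[0,0,-0.24,0,-1]],
  ],
)

```text
clock: 26.0
tool_pos: [0.6209, -0.0499, 0.1023]
orientation: [179.8, -0.0, -90.0]
force: [0.6, 0.4, -1.0]
opening: 0.0478
gripper_force: 30.0
```

Call:
carry_out(
  deltas=[
    [[0,0,-0.12,0,-1],[0,0,-0.22,0,-1],[0.05,0.04,-0.25,0,-1],[0.14,0.1,-0.25,0,-1],[0.26,0.18,-0.25,0,-1]],
  ],
)

```text
clock: 26.5
tool_pos: [0.5844, -0.1027, 0.1519]
orientation: [179.9, 0.0, -90.0]
force: [-0.3, -0.3, -1.8]
opening: 0.0477
gripper_force: 30.0
```

Call:
carry_out(
  deltas=[
    [[0.13,0.09,0,0,-1],[0.26,0.18,0,0,-1],[0.38,0.26,0,0,-1],[0.5,0.34,0,0,-1],[0.6,0.41,0,0,-1]],
  ],
)

```text
clock: 27.0
tool_pos: [0.5008, -0.2236, 0.1516]
orientation: [179.8, 0.0, -90.1]
force: [0.6, -0.7, -1.8]
opening: 0.0475
gripper_force: 30.0
```

Call:
carry_out(
  deltas=[
    [[0.09,0.06,0,0,-1],[0.14,0.1,0,0,-1],[0.1675,0.115,0,0,-1],[0.1675,0.115,0,0,-1],[0.1675,0.115,0.05,0,-1]],
  ],
)

```text
clock: 27.5
tool_pos: [0.4822, -0.2554, 0.1437]
orientation: [-179.9, -0.0, -90.0]
force: [0.7, 0.7, -1.9]
opening: 0.0473
gripper_force: 30.0
```

Call:
carry_out(
  deltas=[
    [[0,0,0.1,0,-1],[0,0,0.2,0,-1],[0,0,0.29,0,-1],[0,0,0.36,0,-1],[0,0,0.4,0,-1]],
  ],
)

```text
clock: 28.0
tool_pos: [0.4806, -0.2543, 0.061]
orientation: [179.9, 0.0, -90.0]
force: [0.4, 0.2, -1.2]
opening: 0.0476
gripper_force: 30.0
```

Run:
```python
from h import *; from plant import ctrl
o=ctrl.get_obs(); print(o["tool_pos"],o["opening"])
s=ctrl.snapshot("wrist"); cv2.imwrite("pics/w8.png",s["color"][:,:,::-1])
b=blobs(s["color"],"blue")
for q in b[:2]: print("bluepad",q[:3],wray(s,q[0],.006).round(4))
```

```text
[ 0.48064533 -0.2543416   0.06103181] 0.04755645023737577
bluepad ((312.0870666503906, 120.93667602539062), 42.909603118896484, 5545.5) [ 0.4828 -0.3191  0.006 ]
```

View pics/w8.png

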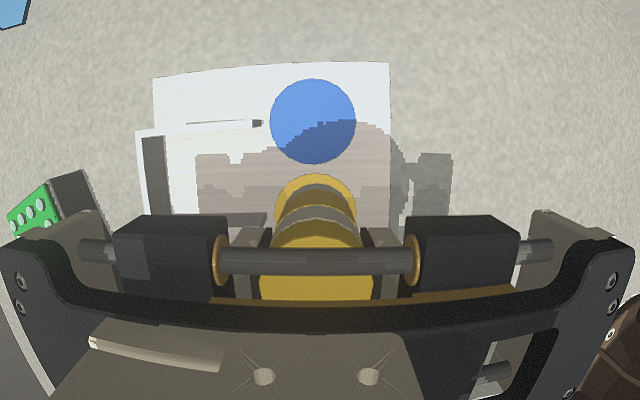

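Call:
carry_out(
  deltas=[
    [[-0.006,0,0.015,0,-1],[-0.006,0,0.028,0,-1],[-0.006,0,0.035,0,-1],[-0.006,0,0.035,0,-1],[-0.006,0,0.035,0,0.5]],
  ],
)

```text
clock: 28.55
tool_pos: [0.4817, -0.2542, 0.0568]
orientation: [-179.9, -0.0, -90.0]
force: [0.3, -0.0, -0.8]
opening: 0.0516
gripper_force: 0.0
```

Call:
carry_out(
  deltas=[
    [[0,0,0,0,0.5],[0,0,0,0,0.5],[0,0,0,0,0.5],[0,0,-0.1,0,0.5],[0,0,-0.25,0,0.5]],
  ],
)

```text
clock: 29.05
tool_pos: [0.4797, -0.2538, 0.1049]
orientation: [179.8, 0.0, -90.0]
force: [0.7, 0.0, 0.3]
opening: 0.0659
gripper_force: 0.0
```

Call:
carry_out(
  deltas=[
    [[0,0,-0.15,0,0.5],[0,0,-0.3,0,0.5],[-0.1,0,-0.37,0,0.5],[-0.26,-0.1,-0.37,0,0.5],[-0.45,-0.18,-0.37,0,0.5]],
  ],
)

```text
clock: 29.55
tool_pos: [0.5178, -0.1638, 0.181]
orientation: [-179.9, -0.0, -90.1]
force: [1.4, 0.4, -0.3]
opening: 0.0659
gripper_force: 0.0
```

Call:
carry_out(
  deltas=[
    [[-0.2,-0.08,0,0,0.5],[-0.4,-0.17,0,0,0.5],[-0.6,-0.25,0,0,0.5],[-0.78,-0.34,0,0,0.5],[-0.93,-0.4,0,0,0.5]],
  ],
)

```text
clock: 30.05
tool_pos: [0.598, 0.024, 0.18]
orientation: [-180.0, 0.0, -90.0]
force: [0.7, -0.5, 0.4]
opening: 0.0655
gripper_force: 0.0
```

Call:
carry_out(
  deltas=[
    [[-0.06,-0.03,0,0,0.5],[-0.089,-0.044,0,0,0.5],[-0.089,-0.044,0.1,0,0.5],[-0.089,-0.044,0.25,0,0.5],[-0.089,-0.044,0.4,0,0.5]],
  ],
)

```text
clock: 30.55
tool_pos: [0.6059, 0.0387, 0.0997]
orientation: [-179.9, 0.0, -90.1]
force: [0.2, -0.6, -0.2]
opening: 0.0659
gripper_force: 0.0
```

Call:
carry_out(
  deltas=[
    [[0,0,0.1,0,0.5],[0,0,0.17,0,0.5],[0,0,0.21,0,0.5],[0,0,0.225,0,0.5],[0,0,0.225,0,-1]],
  ],
)

```text
clock: 31.05
tool_pos: [0.6063, 0.0395, 0.0554]
orientation: [-180.0, 0.0, -90.0]
force: [-0.2, -0.1, 0.2]
opening: 0.0618
gripper_force: 0.0
```

Call:
carry_out(
  deltas=[
    [[0,0,0,0,-1],[0,0,0,0,-1],[0,0,0,0,-1],[0,0,-0.04,0,-1],[0,0,-0.12,0,-1]],
  ],
)

```text
clock: 31.55
tool_pos: [0.6046, 0.0394, 0.0783]
orientation: [179.8, -0.0, -90.0]
force: [0.2, -0.3, -1.8]
opening: 0.0477
gripper_force: 30.0
```

Call:
carry_out(
  deltas=[
    [[0,0,-0.12,0,-1],[0,0,-0.26,0,-1],[0,0,-0.4,0,-1],[0.04,0.01,-0.5,0,-1],[0.12,0.04,-0.55,0,-1]],
  ],
)

```text
clock: 32.05
tool_pos: [0.5987, 0.0161, 0.1913]
orientation: [-179.8, 0.0, -89.9]
force: [0.8, -0.6, -2.7]
opening: 0.0477
gripper_force: 30.0
```

Call:
carry_out(
  deltas=[
    [[0.14,0.05,0,0,-1],[0.29,0.1,0,0,-1],[0.44,0.15,0,0,-1],[0.59,0.2,0,0,-1],[0.74,0.25,0,0,-1]],
  ],
)

```text
clock: 32.55
tool_pos: [0.5461, -0.134, 0.1885]
orientation: [179.9, 0.0, -90.0]
force: [-0.1, 0.6, -2.1]
opening: 0.0476
gripper_force: 30.0
```

Call:
carry_out(
  deltas=[
    [[0.15,0.05,0,0,-1],[0.3,0.1,0,0,-1],[0.45,0.16,0,0,-1],[0.6,0.21,0,0,-1],[0.72,0.25,0,0,-1]],
  ],
)

```text
clock: 33.05
tool_pos: [0.4957, -0.278, 0.1884]
orientation: [179.9, 0.0, -90.1]
force: [0.2, 0.5, -2.2]
opening: 0.0475
gripper_force: 30.0
```

Call:
carry_out(
  deltas=[
    [[0.1,0.035,0,0,-1],[0.18,0.06,0,0,-1],[0.22,0.0765,0,0,-1],[0.22,0.0765,0,0,-1],[0.22,0.0765,0.06,0,-1]],
  ],
)

```text
clock: 33.55
tool_pos: [0.4833, -0.3205, 0.178]
orientation: [-179.9, -0.1, -90.0]
force: [-0.5, 0.0, -2.4]
opening: 0.0475
gripper_force: 30.0
```

Call:
carry_out(
  deltas=[
    [[0,0,0.13,0,-1],[0,0,0.28,0,-1],[0,0,0.41,0,-1],[0,0,0.52,0,-1],[0,0,0.57,0,-1]],
  ],
)

```text
clock: 34.05
tool_pos: [0.4812, -0.3188, 0.0602]
orientation: [179.8, 0.1, -90.0]
force: [-0.0, -0.1, -2.5]
opening: 0.0479
gripper_force: 30.0
```

Run:
```python
from h import *; from plant import ctrl
o=ctrl.get_obs(); print(o["tool_pos"],o["opening"])
s=ctrl.snapshot("wrist"); cv2.imwrite("pics/w9.png",s["color"][:,:,::-1])
```

```text
[ 0.48120821 -0.31882673  0.0601517 ] 0.04791767865017268
```

View pics/w9.png

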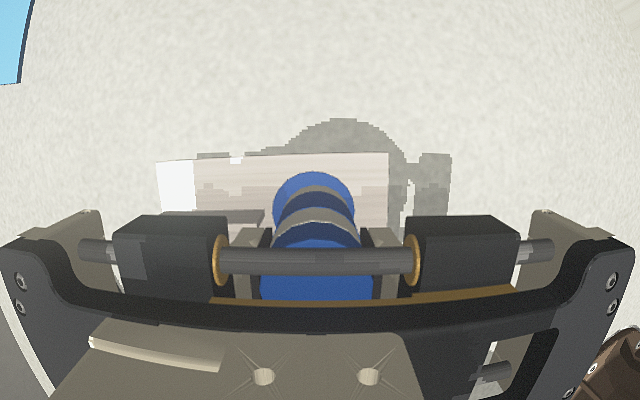

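The wrist view shows the blue bottle (foot near 315,200) over the blue pad (313,205). I'll set it down, release, retreat and check.

Call:
carry_out(
  deltas=[
    [[0,0,0.015,0,-1],[0,0,0.028,0,-1],[0,0,0.035,0,-1],[0,0,0.035,0,-1],[0,0,0.035,0,0.5]],
  ],
)

```text
clock: 34.6
tool_pos: [0.4832, -0.3206, 0.0569]
orientation: [-179.9, -0.0, -90.0]
force: [0.4, 0.3, 0.4]
opening: 0.0513
gripper_force: 0.0
```

Call:
carry_out(
  deltas=[
    [[0,0,0,0,0.5],[0,0,0,0,0.5],[0,0,0,0,0.5],[0,0,-0.1,0,0.5],[0,0,-0.25,0,0.5]],
  ],
)

```text
clock: 35.1
tool_pos: [0.4812, -0.3198, 0.1049]
orientation: [179.8, 0.1, -90.0]
force: [0.3, -0.3, 0.2]
opening: 0.0657
gripper_force: 0.0
```

Call:
carry_out(
  deltas=[
    [[0,0,-0.15,0,0.5],[0,0,-0.3,0,0.5],[0,0,-0.45,0,0.5],[-0.12,0,-0.5,0,0.5],[-0.3,0,-0.5,0,0.5]],
  ],
)

```text
clock: 35.6
tool_pos: [0.4836, -0.261, 0.2081]
orientation: [-179.8, -0.1, -90.1]
force: [1.3, 1.3, -1.4]
opening: 0.0658
gripper_force: 0.0
```

Call:
carry_out(
  deltas=[
    [[-0.2,0,0,0,0.5],[-0.4,0,0,0,0.5],[-0.6,0,0,0,0.5],[-0.8,0,0,0,0.5],[-0.9,0,0,0,0.5]],
  ],
)

```text
clock: 36.1
tool_pos: [0.4825, -0.078, 0.2064]
orientation: [-180.0, 0.0, -89.9]
force: [-0.8, 0.4, 0.4]
opening: 0.0658
gripper_force: 0.0
```

Run:
```python
from h import *; from plant import ctrl
o=ctrl.get_obs(); print(o["tool_pos"],o["opening"],o["force"].round(1))
ims=[]
for n,(a,b,c,d) in {"scene":(110,480,110,290),"top":(110,530,110,320)}.items():
    s=ctrl.snapshot(n); im=s["color"][:,:,::-1][c:d,a:b]; ims.append(cv2.resize(im,(780,int(780*(d-c)/(b-a)*.75)),interpolation=cv2.INTER_CUBIC))
    for q,z in (("yellow",.106),("blue",.106),("red",.108)):
        for k in blobs(s["color"],q)[:3]: print(n,q,np.round(k[0]),k[2],onplane(n,k[0],z).round(4))
cv2.imwrite("pics/f.png",np.vstack(ims)); print(np.vstack(ims).shape)
```

```text
[ 0.48248309 -0.07796025  0.20638429] 0.0658417244623861 [-0.8  0.4  0.4]
scene yellow [208. 186.] 244.5 [ 0.489  -0.2552  0.106 ]
scene yellow [213. 208.] 145.5 [ 0.5654 -0.2546  0.106 ]
scene blue [578. 226.] 1201.5 [0.8813 0.5329 0.106 ]
scene blue [ 61. 109.] 237.5 [ 0.0391 -0.6121  0.106 ]
scene blue [182. 192.] 200.0 [ 0.4884 -0.3199  0.106 ]
scene red [419. 154.] 153.0 [0.5492 0.2946 0.108 ]
top blue [ 70. 106.] 3120.5 [0.812  0.5516 0.106 ]
top blue [478. 256.] 95.0 [ 0.4843 -0.3304  0.106 ]
top red [181. 227.] 323.0 [0.5453 0.2955 0.108 ]
(576, 780, 3)
```

View pics/f.png

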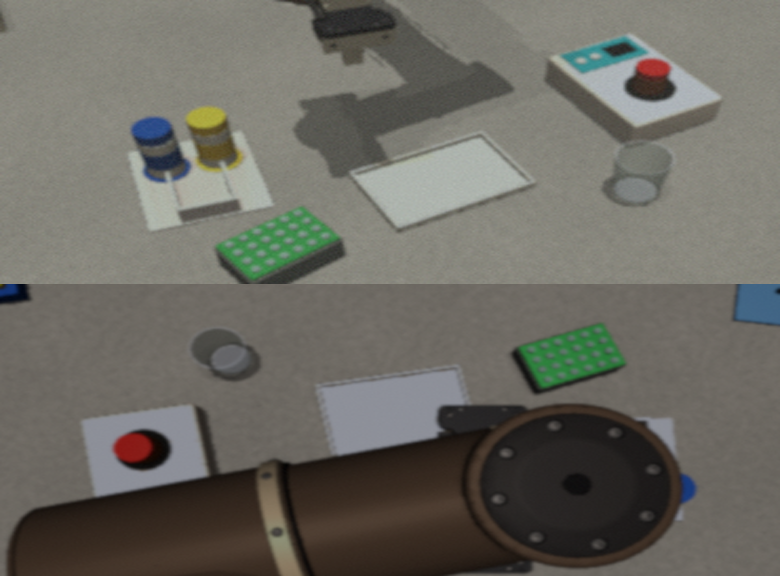

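The final view shows both bottles on pads of their own colour, the jar on the platform, and the tip box and beaker unmoved. Handing in.

```bash
python3 -c "
from plant import ctrl
print(ctrl.close_job())"
```

```text
the job is handed in; nothing more can be done
None
```

The job is handed in, verdict not shown: the jar stands on the mixer platform about 4 mm off centre by camera, each bottle is back on the pad of its own colour, and the tip box and beaker look unmoved.

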